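Unscrew the sprung end cap of a clay extruder and park it

ROBOT

A 7-joint arm with a two-finger parallel gripper is mounted at the origin on a cart in front of the work surface, level with it; the furniture and walls round the work are solid. World frame = base frame: x ahead of the robot, y to its left, z up, the work surface at z = 0. Lengths are in m, angles in rad, forces in N, time in s.
With the tool pointing down it reaches from about 0.4 to 0.875 m from the base axis. Payload 19.3 kg.
Tool frame: the origin (TCP) lies at the very end of the fingers, on their centre line; the grasp point (between the pads) lies 19 mm behind it; z points along the fingers, y is the direction in which the jaws open and shut (so a half turn about z gives the same grasp; the last joint's range is limited). The gripper opens to 85 mm and grips with 20 to 120 N. Pads are 22 mm wide; open, the fingers measure 114 mm over their backs; the gripper's body (76 mm by 85 mm) begins 54 mm behind the grasp point. The pads swing forward as they close: fully open they stand 13 mm farther back than shut.
Start: joints at [1.202, 0.521, -0.036, 1.599, 0.021, 1.021, -0.113], TCP at [0.184, -0.597, 0.231] pointing down, gripper open.
Joint ranges: [-2.91, 2.91], [-0.3, 2.13], [-1.5, 1.42], [0.17, 2.43], [-1.26, 4.41], [0.16, 1.93], [-2.52, 2.52]. Speed limits (rad/s): [1.89, 1.89, 2.39, 2.39, 3.01, 3.01, 3.01].

INTERFACE

Orientations are given as [roll, pitch, yaw] about the fixed x, y, z axes, in that order (R = Rz(yaw) Ry(pitch) Rx(roll)).
In Python, from workcell import bot, vision, job_done gives the robot as it stands.
- The arm moves only by the tool arm_command, never from a script. Its arguments are lists of equal length, an entry for each row: "gripper": the finger opening in cm, from 0 to 8.54; "slide": the shift along the tool's x, y, z in cm, a list of three; "turn": the turn, a rotation vector about the tool's x, y, z in degrees, a list of three. A call has 1 to 5 rows; each row is the pose to reach, as a shift and turn from the pose commanded when the call began, along the tool's axes at that moment; what a row does not reach only later rows make up. A row lasts 1/8 s, in which the tool goes at most 62.5 mm and 10.7 degrees, less where a joint would pass 70% of its speed; a pose out of reach is approached as far as the arm can. A call with a gripper value outside its range is refused whole. The fingers move at their own pace and stop on an object; "force" is the grip in N (left out, the last holds). Time passes only in rows, so rows that repeat a pose let the fingers close. It gives the time, the measured TCP pose, the force and the opening at its end, in the units of the state.
- bot.observe(): the state, without advancing time (a new reading comes with each control period).
- vision.grab_frame(name): name is "side" or "top"; returns the picture (420x560x3 uint8, blue, green, red); there is no depth.
- vision.camera_model(name): a dict with "mtx" (3x3 intrinsics, pixels), "T" (4x4, takes a point from camera to world coordinates). Camera axes: x right, y down, z forward; pixel columns grow to the right and rows downward; lengths in m; the calibration is good to about 2 mm. A picture is of the moment at which its call begins. camera_model takes no time and is no camera call.
- job_done(): hands the job in, once; it reports no verdict.
The state is a dict: "clock": time; "qpos": joint angles; "qd": joint speeds; "joint_efforts": joint torques, N m; "position": TCP position; "tool_rot": TCP orientation; "force": force on the tool from outside, world axes, zero at the start; "moment": the same for the moment, N m; "grip_width": finger opening in m.
Only numpy, scipy, OpenCV 4.12 (cv2) and the standard library are available. Lean on these libraries where they do the work, as an engineer would, in place of code of your own. Each camera call takes 0.05 s, during which the arm holds its last target. There are 200 camera calls.

TASK

Gently unscrew the ribbed end cap from the clay extruder that stands upright on the worktop: turn it anticlockwise (seen from above) over several grasps, giving way to its rise so that the thread is never strained, feel for the point where the thread lets go (just after it a stop ends the turn: do not force it), and keep hold of the cap there, because a spring pushes it off. Then park the cap upright, open side down, over the post of the round wooden stand so that it sits flat, let go, and leave the other tools and pots where they are.

Things in the scene. Friction and masses are not known exactly. Their poses are not given: they have to be found in the camera images.
- extruder: Clay extruder, fixed upright: grey round foot 110 mm across, aluminium barrel 42 mm across, a 47 mm collar from 92 to 100 mm up, then an end with outside thread, 37 mm across, up to 130 mm. Origin at the centre of the foot's underside, z up. Cap and extruder may bear 20 N on each other, of which the spring alone takes up to 12: push, pull, turn on or pinch it askew with under 8 N.
- barrel_end (a point): Centre of the barrel's upper end, 130 mm above the extruder's origin, hidden in the cap. Right-hand thread: one anticlockwise turn raises the cap by 9 to 15 mm (feel for it); play 0.6 mm up or down, 1.5 mm sideways. A sprung ejector plate 29 mm across pushes the cap up with 2 to 6 N and can come 26 mm out of the barrel. Friction holds the cap if let go part-way; turning takes about 0.1 N m.
- cap_center (a point): Steel end cap: round, ribbed, 47 mm across, 28 mm tall, about 90 g, open side down, a 22 mm hole in its 3.5 mm top. Point on its axis half-way up, z up. It starts about 8 mm below barrel_end. After 1.1 to 1.25 turns, about 7 mm above barrel_end, it is free to lift straight up; some 0.4 rad on it meets a stop: turn no further. It clears the risen ejector 40 mm above barrel_end.
- stand_top (a point): Centre of the flat top of the fixed parking stand, a wooden disc 84 mm across and 28 mm high. A steel post 12 mm across stands in its centre and rises 41 mm above this point. The parked cap's rim rests on the disc with the post through the cap's hole (5 mm slack all round), the cap's centre then 14 mm above this point.
- needle_tool_mid (a point): Bystander: thin needle tool with wooden handle, 152 mm long, 10 mm thick, lying on the worktop; its middle.
- slip_trailer_mid (a point): Bystander: rubber bulb with a white nozzle, 103 mm long, 48 mm high; its middle.
- glaze_pot_3_mid (a point): Bystander: wide low plastic pot with snap lid, 68 mm across, 43 mm high; its middle.
- pencil_mid (a point): Bystander: thick pencil, 170 mm long, 8 mm high, lying on the worktop; its middle.
Mind the look-alikes: they are no part of the job. Of the things shaped like the part that bears cap_center, the dark steel one is meant.

How it is judged:
By the outcome, as a careful person would: the job done as asked, in the order asked, and still so for the second after the job is handed in, with the robot touching nothing.
It also fails if it takes over 70 s, if anything falls off the work surface, if the arm or the gripper's body presses on something with over 40 N, if the wrist force passes 120 N, or if a joint passes its speed limit or range.

## Working session

There is one attempt and no reset: what is moved stays moved. The work goes in short steps, Python scripts to look and compute and a tool call to move; the robot and the scene stay as the last step left them, time stands still between calls to the robot, and variables do not carry over. Pictures are saved under pics/ and viewed, about 8 in all and at most 12, crops included, and the job is handed in when it is done.

Besides the shell and the picture viewer there is one more tool, called after "Emit:" as a command line: name --argument value ..., lists and objects as JSON in quotes. arm_command: Moves the arm, as the interface text tells. Its arguments: {"type":"object","properties":{"gripper":{"type":"array","items":{"type":"number"}},"slide":{"type":"array","items":{"type":"array","items":{"type":"number"}}},"turn":{"type":"array","items":{"type":"array","items":{"type":"number"}}},"force":{"type":"number"}},"required":["gripper","slide","turn"]}

```bash
mkdir -p pics; python3 - <<'E'
from workcell import bot, vision
import cv2,numpy as np
np.set_printoptions(precision=4,suppress=True)
for n in("side","top"):
    im=vision.grab_frame(n); cv2.imwrite(f"pics/{n}0.png",im); m=vision.camera_model(n); print(n,np.array(m["mtx"]),np.array(m["T"]))
print(bot.observe())
E
```

```text
side [[413.7612   0.     280.851 ]
 [  0.     413.7612 207.3892]
 [  0.       0.       1.    ]] [[ 0.9991  0.041  -0.0114  0.5087]
 [ 0.0353 -0.6484  0.7605 -0.7966]
 [ 0.0238 -0.7602 -0.6492  0.7115]
 [ 0.      0.      0.      1.    ]]
top [[416.7766   0.     279.6145]
 [  0.     416.7766 215.5519]
 [  0.       0.       1.    ]] [[ 0.0152 -0.9978  0.0645  0.4348]
 [-0.9998 -0.0142  0.0166 -0.106 ]
 [-0.0156 -0.0647 -0.9978  0.9331]
 [ 0.      0.      0.      1.    ]]
{'clock': 0.1, 'qpos': array([ 1.2018,  0.5219, -0.0363,  1.5999,  0.0212,  1.0211, -0.1128]), 'qd': array([ 0.0001, -0.0005,  0.0006, -0.0023, -0.0001, -0.0001,  0.0008]), 'joint_efforts': array([  0.0047, -92.848 ,   1.984 , -37.0535,   0.0182,   0.0053,
         0.    ]), 'position': array([ 0.1839, -0.597 ,  0.2308]), 'tool_rot': array([-3.1406,  0.0001,  0.2988]), 'force': array([-0.0602,  0.2301, -0.0033]), 'moment': array([-0.0085, -0.0146,  0.011 ]), 'grip_width': 0.08533218278444885}
```

View pics/side0.png

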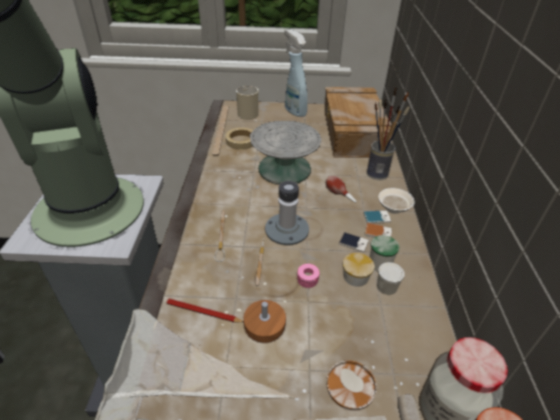

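View pics/top0.png

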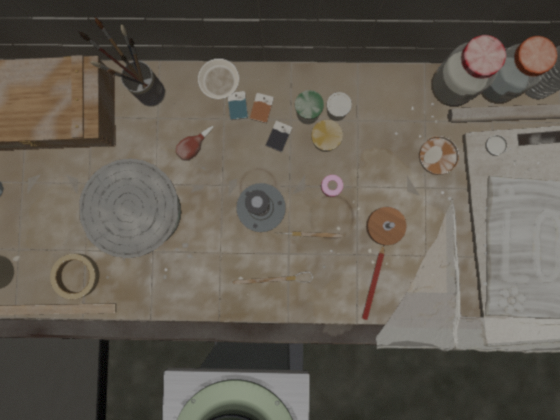

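Side view: the extruder with its dark cap at about (288,192), the stand at (265,318) and the pink look-alike at (308,274). Top view: cap at (258,203), foot at (261,207), stand at (387,226), with its post at about (389,226). I'll zoom in on the cap and stand.

```bash
cat > h.py <<'E'
import numpy as np
from workcell import bot, vision
np.set_printoptions(precision=4,suppress=True)
def ray(n,u,v):
    m=vision.camera_model(n);T=np.array(m["T"]);d=T[:3,:3]@np.linalg.solve(np.array(m["mtx"]),[u,v,1.]);return T[:3,3],d
def onz(n,u,v,z):
    o,d=ray(n,u,v);return o+d*(z-o[2])/d[2]
def proj(n,p):
    m=vision.camera_model(n);T=np.array(m["T"]);q=np.array(m["mtx"])@(T[:3,:3].T@(np.array(p)-T[:3,3]));return q[:2]/q[2]
def tri(a,b):
    (o1,d1),(o2,d2)=ray(*a),ray(*b);A=np.array([d1,-d2]).T
    s=np.linalg.lstsq(A,o2-o1,rcond=None)[0];p,q=o1+d1*s[0],o2+d2*s[1];return (p+q)/2,np.linalg.norm(p-q)
E
python3 - <<'E'
from h import *
import cv2
t=cv2.imread('pics/top0.png');s=cv2.imread('pics/side0.png')
def crop(im,u,v,r): return cv2.resize(im[v-r:v+r,u-r:u+r],(400,300) if 0 else (300,300),interpolation=cv2.INTER_CUBIC)
c=np.vstack([np.hstack([crop(t,260,206,30),crop(t,387,226,30)]),np.hstack([crop(s,288,210,35),crop(s,265,318,35)])])
cv2.imwrite('pics/crop.png',np.clip(c*1.3,0,255).astype(np.uint8))
# stand disc: brown mask
for n,im,u,v in(('top',t,387,226),('side',s,265,320)):
    h=cv2.cvtColor(im,cv2.COLOR_BGR2HSV);m=cv2.inRange(h,(3,130,50),(16,255,255));w=np.zeros_like(m);w[v-35:v+35,u-35:u+35]=1;m=m*w
    m=cv2.morphologyEx(m,cv2.MORPH_CLOSE,np.ones((9,9)))
    c=max(cv2.findContours(m,0,2)[0],key=cv2.contourArea);print(n,cv2.fitEllipse(cv2.convexHull(c)),cv2.boundingRect(c))
    e=cv2.fitEllipse(cv2.convexHull(c))[0];print(onz(n,*e,.028))
# foot in top
h=cv2.cvtColor(t,cv2.COLOR_BGR2HSV);m=((h[...,1]<75)&(h[...,2]<120)).astype(np.uint8);w=np.zeros_like(m);w[177:237,230:292]=1;m=cv2.morphologyEx(m*w,cv2.MORPH_OPEN,np.ones((5,5)))
c=max(cv2.findContours(m,0,2)[0],key=cv2.contourArea);e=cv2.fitEllipse(cv2.convexHull(c));print('foot',e,onz('top',*e[0],.01))
E
```

```text
top ((380.0009765625, 256.9716796875), (5.4413299560546875, 9.054402351379395), 28.410430908203125) (377, 253, 6, 8)
[ 0.4069 -0.3086  0.028 ]
side ((259.013427734375, 319.9906005859375), (40.10293960571289, 55.89619064331055), 95.44408416748047) (230, 301, 55, 41)
[ 0.4664 -0.3324  0.028 ]
foot ((259.4841613769531, 205.84832763671875), (52.362972259521484, 61.86055374145508), 47.338687896728516) [ 0.5154 -0.0456  0.01  ]
```

View pics/crop.png

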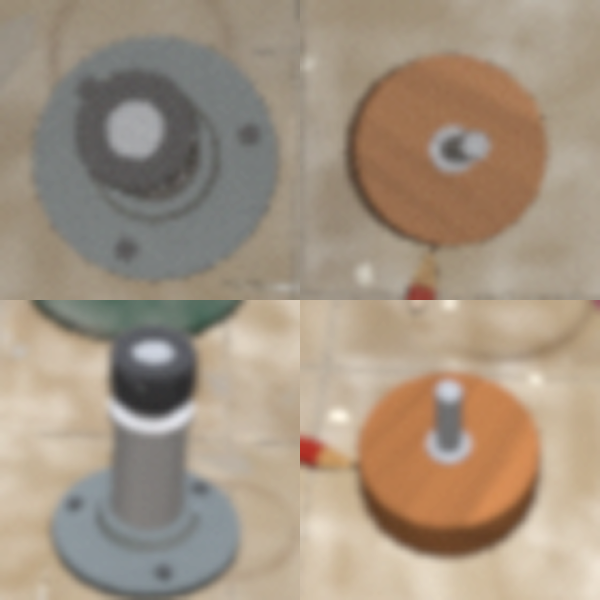

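```bash
python3 - <<'E'
from h import *
print('cap top',tri(('top',256.9,201.6),('side',288.6,187.0)),onz('top',256.9,201.6,.136),onz('side',288.6,187,.136))
print('post top',tri(('top',392,225.2),('side',264.4,304)),onz('top',392,225.2,.069),onz('side',264.4,304,.069))
print('disc',onz('top',387.1,225.9,.028), 'foot',onz('top',261,207.6,.005))
E
```

```text
cap top (array([ 0.5132, -0.0486,  0.1349]), np.float64(0.0010194702025883653)) [ 0.5125 -0.0487  0.136 ] [ 0.5137 -0.0499  0.136 ]
post top (array([ 0.4752, -0.3243,  0.0681]), np.float64(0.0024193890783070463)) [ 0.4739 -0.3242  0.069 ] [ 0.4764 -0.3248  0.069 ]
disc [ 0.4741 -0.324   0.028 ] foot [ 0.512  -0.0487  0.005 ]
```

Both views agree: cap axis ≈ (0.5125,-0.049), top at z ≈ 0.135; stand ≈ (0.4745,-0.324), post top at z ≈ 0.068. All within reach, so I'm starting the approach.

Emit:
arm_command --gripper '[8.5, 8.5, 8.5, 8.5, 8.5]' --slide '[[4.7, -4.3, 0], [9.5, -8.5, 0], [14.2, -12.8, 0], [19, -17.1, 0], [23.7, -21.3, 0]]' --turn '[[0, 0, 7], [0, 0, 14], [0, 0, 21], [0, 0, 28], [0, 0, 35]]'

```text
clock: 0.72
position: [0.3453, -0.3274, 0.2313]
tool_rot: [-3.142, -0.0, -0.316]
force: [0.5, -0.9, 0.0]
grip_width: 0.0847
```

```bash
cat >> h.py <<'E'
from scipy.spatial.transform import Rotation as Rn
def to(x,y,z,yaw=None):
    s=bot.observe();R=Rn.from_euler('xyz',s['tool_rot']);d=R.inv().apply(np.array([x,y,z])-s['position'])*100
    yaw=s['tool_rot'][2] if yaw is None else np.deg2rad(yaw)
    t=(R.inv()*Rn.from_euler('xyz',[np.pi,0,yaw])).as_rotvec(degrees=True)
    print('slide',d,'turn',t)
def st():
    s=bot.observe();print(round(s['clock'],2),'pos',s['position'],'rpy',np.rad2deg(s['tool_rot']).round(2),'\nq',s['qpos'],'F',s['force'].round(2),'M',s['moment'].round(3),'w',round(s['grip_width'],4))
E
python3 -c "
from h import *
st();to(.5125,-.049,.231)"
```

```text
0.72 pos [ 0.3453 -0.3274  0.2313] rpy [-180.     -0.    -18.12] 
q [ 0.6279  0.2852  0.0076  1.9812 -0.0029  0.8753 -1.2499] F [ 0.49 -0.85  0.04] M [ 0.004 -0.092 -0.033] w 0.0847
slide [  7.238  -31.6549   0.0293] turn [-0.0041 -0.0025  0.    ]
```

Emit:
arm_command --gripper '[8.5, 8.5, 8.5, 8.5, 8.5]' --slide '[[1.3, -5.8, 0], [2.6, -11.6, 0], [4, -17.4, 0], [5.3, -23.2, 0], [6.6, -29, 0]]' --turn '[[0, 0, 0], [0, 0, 0], [0, 0, 0], [0, 0, 0], [0, 0, 0]]'

```text
clock: 1.35
position: [0.4971, -0.0718, 0.2313]
tool_rot: [3.142, -0.0, -0.312]
force: [0.4, -0.8, 0.1]
grip_width: 0.0856
```

Emit:
arm_command --gripper '[8.5, 8.5, 8.5]' --slide '[[0.3, -1.3, 0], [0.6, -2.6, 0], [0.6, -2.6, 0]]' --turn '[[0, 0, 0], [0, 0, 0], [0, 0, 0]]'

```text
clock: 1.72
position: [0.5101, -0.0509, 0.2312]
tool_rot: [3.141, 0.0, -0.312]
force: [-0.1, 0.1, 0.1]
grip_width: 0.0848
```

```bash
python3 -c "
from h import *
st();to(.5125,-.049,.106)"
```

```text
1.73 pos [ 0.5101 -0.0509  0.2312] rpy [179.99   0.02 -17.9 ] 
q [ 0.0918  0.3464 -0.1378  1.8877  0.0591  0.9116 -1.9573] F [-0.14  0.07  0.1 ] M [-0.087 -0.019  0.007] w 0.0848
slide [ 0.1756 -0.2544 12.5176] turn [0.0077 0.0155 0.    ]
```

Emit:
arm_command --gripper '[8.5, 8.5, 8.5, 8.5, 5.6]' --slide '[[0.2, -0.2, 5], [0.2, -0.2, 9.5], [0.2, -0.2, 12], [0.2, -0.2, 12.5], [0.2, -0.2, 12.5]]' --turn '[[0, 0, 0], [0, 0, 0], [0, 0, 0], [0, 0, 0], [0, 0, 0]]' --force 20

```text
clock: 2.35
position: [0.5128, -0.0501, 0.1069]
tool_rot: [3.141, -0.0, -0.313]
force: [0.6, 0.0, -0.8]
grip_width: 0.0696
```

```bash
python3 -c "
from h import *
import cv2
st();to(.5125,-.049,.106)
t=vision.grab_frame('top');s=vision.grab_frame('side')
c=np.hstack([cv2.resize(t[176:236,225:295],(400,343)),cv2.resize(s[165:245,250:330],(343,343))])
cv2.imwrite('pics/g1.png',c)"
```

```text
2.35 pos [ 0.5128 -0.0501  0.1069] rpy [179.99  -0.03 -17.94] 
q [ 0.0735  0.5301 -0.1215  1.9883  0.1049  0.6286 -2.0005] F [ 0.64  0.03 -0.82] M [ 0.014 -0.     0.007] w 0.0696
slide [-0.0592 -0.0976  0.0934] turn [ 0.0081 -0.0264 -0.    ]
```

View pics/g1.png

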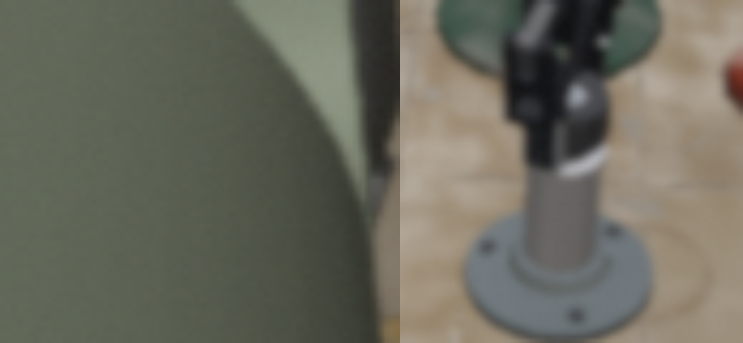

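The top view is blocked by the arm. In the side view the fingers straddle the cap near (575,110 in the crop), with the tip around rim height. Closing gently.

Emit:
arm_command --gripper '[5.0, 4.9, 4.8, 4.6, 4.4]' --slide '[[0, -0.1, 0], [0, -0.1, 0], [0, -0.1, 0], [0, -0.1, 0], [0, -0.1, 0]]' --turn '[[0, 0, 0], [0, 0, 0], [0, 0, 0], [0, 0, 0], [0, 0, 0]]' --force 20

```text
clock: 3.08
position: [0.5132, -0.0482, 0.1065]
tool_rot: [-3.141, -0.0, -0.312]
force: [0.8, 1.9, 4.9]
grip_width: 0.0465
```

Emit:
arm_command --gripper '[4.2, 4.0]' --slide '[[0, 0, 0], [0, 0, 0]]' --turn '[[0, 0, 0], [0, 0, 0]]' --force 20

```text
clock: 3.32
position: [0.5132, -0.0483, 0.1064]
tool_rot: [-3.141, -0.0, -0.312]
force: [1.8, 3.1, 4.2]
grip_width: 0.0461
```

```bash
python3 -c "
from h import *
st()"
```

```text
3.33 pos [ 0.5132 -0.0483  0.1064] rpy [-179.98   -0.02  -17.88] 
q [ 0.0705  0.5314 -0.1221  1.988   0.105   0.6276 -2.0027] F [1.85 3.1  4.17] M [ 0.688 -0.358 -0.044] w 0.0461
```

Emit:
arm_command --gripper '[4.0, 4.0]' --slide '[[0, -0.05, -0.03], [0, -0.05, -0.03]]' --turn '[[0, 0, 0], [0, 0, 0]]'

```text
clock: 3.58
position: [0.5132, -0.0482, 0.1066]
tool_rot: [3.141, -0.0, -0.312]
force: [1.3, -0.2, 3.5]
grip_width: 0.0464
```

```bash
python3 -c "
from h import *
st()"
```

```text
3.58 pos [ 0.5132 -0.0482  0.1066] rpy [179.99  -0.01 -17.9 ] 
q [ 0.0698  0.5311 -0.1216  1.9877  0.1051  0.6287 -2.0035] F [ 1.28 -0.22  3.49] M [-0.092 -0.388  0.016] w 0.0464
```

Emit:
arm_command --gripper '[4.0, 4.0, 4.0, 4.0, 4.0]' --slide '[[0, 0, -0.02], [0, 0, -0.05], [0, 0, -0.08], [0, 0, -0.12], [0, 0, -0.12]]' --turn '[[0, 0, -6], [0, 0, -15], [0, 0, -25], [0, 0, -35], [0, 0, -35]]'

```text
clock: 4.2
position: [0.5129, -0.0482, 0.1077]
tool_rot: [-3.141, 0.0, 0.297]
force: [0.1, 0.1, 4.2]
grip_width: 0.0465
```

```bash
python3 -c "
from h import *
st()"
```

```text
4.2 pos [ 0.5129 -0.0482  0.1077] rpy [-179.98    0.02   17.04] 
q [ 0.1949  0.5392 -0.2878  1.9807  0.2413  0.6546 -1.5201] F [0.12 0.1  4.23] M [ 0.121  0.009 -0.006] w 0.0465
```

Emit:
arm_command --gripper '[4.0, 4.0, 4.0, 4.0, 4.0]' --slide '[[0, 0, -0.03], [0, 0, -0.07], [0, 0, -0.1], [0, 0, -0.13], [0, 0, -0.17]]' --turn '[[0, 0, -10], [0, 0, -20], [0, 0, -30], [0, 0, -40], [0, 0, -50]]'

```text
clock: 4.82
position: [0.5128, -0.0481, 0.1093]
tool_rot: [-3.141, 0.001, 1.172]
force: [0.4, -0.2, 2.8]
grip_width: 0.0462
```

```bash
python3 -c "
from h import *
st()"
```

```text
4.83 pos [ 0.5128 -0.0481  0.1093] rpy [-179.96    0.03   67.15] 
q [ 0.364   0.5688 -0.5182  1.9711  0.4222  0.7095 -0.8113] F [ 0.35 -0.25  2.79] M [-0.065  0.115 -0.031] w 0.0462
```

Emit:
arm_command --gripper '[4.0, 4.0, 4.0, 4.0, 4.0]' --slide '[[0, 0, -0.03], [0, 0, -0.07], [0, 0, -0.1], [0, 0, -0.13], [0, 0, -0.17]]' --turn '[[0, 0, -10], [0, 0, -20], [0, 0, -30], [0, 0, -40], [0, 0, -50]]'

```text
clock: 5.45
position: [0.5127, -0.048, 0.1109]
tool_rot: [-3.14, -0.0, 2.045]
force: [0.1, 0.0, 2.8]
grip_width: 0.0461
```

```bash
python3 -c "
from h import *
st()"
```

```text
5.45 pos [ 0.5127 -0.048   0.1109] rpy [-179.94   -0.02  117.16] 
q [ 0.5194  0.6209 -0.74    1.9624  0.5878  0.7859 -0.086 ] F [0.12 0.01 2.82] M [-0.026  0.081  0.011] w 0.0461
```

Emit:
arm_command --gripper '[4.0, 4.0, 4.0, 4.0, 4.0]' --slide '[[0, 0, -0.03], [0, 0, -0.07], [0, 0, -0.1], [0, 0, -0.13], [0, 0, -0.17]]' --turn '[[0, 0, -10], [0, 0, -20], [0, 0, -30], [0, 0, -40], [0, 0, -50]]'

```text
clock: 6.08
position: [0.5126, -0.048, 0.1125]
tool_rot: [-3.141, -0.001, 2.918]
force: [-0.3, -0.8, 2.8]
grip_width: 0.0462
```

```bash
python3 -c "
from h import *
st()"
```

```text
6.08 pos [ 0.5126 -0.048   0.1125] rpy [-179.97   -0.08  167.17] 
q [ 0.6526  0.6958 -0.9479  1.9553  0.7381  0.8846  0.6572] F [-0.35 -0.76  2.77] M [-0.046  0.041 -0.012] w 0.0462
```

Emit:
arm_command --gripper '[4.0, 4.0, 4.0, 4.0, 4.0]' --slide '[[0, 0, -0.03], [0, 0, -0.07], [0, 0, -0.1], [0, 0, -0.13], [0, 0, -0.13]]' --turn '[[0, 0, -10], [0, 0, -20], [0, 0, -30], [0, 0, -40], [0, 0, -40]]'

```text
clock: 6.7
position: [0.5127, -0.0479, 0.1137]
tool_rot: [3.14, -0.001, -2.673]
force: [-0.8, -0.7, 2.6]
grip_width: 0.0466
```

```bash
python3 -c "
from h import *
import cv2
st()
s=vision.grab_frame('side')
cv2.imwrite('pics/g2.png',cv2.resize(s[150:250,240:340],(500,500),interpolation=2))"
```

```text
6.7 pos [ 0.5127 -0.0479  0.1137] rpy [ 179.94   -0.06 -153.13] 
q [ 0.738   0.7704 -1.099   1.9508  0.8446  0.977   1.2617] F [-0.79 -0.69  2.57] M [-0.028  0.047  0.009] w 0.0466
```

View pics/g2.png

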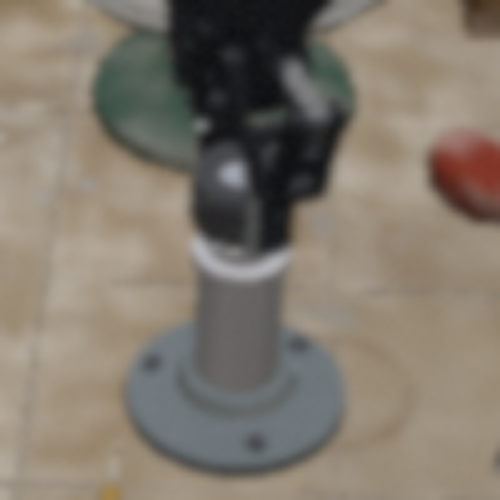

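The side view shows the cap higher, with more of the white collar showing below its rim (240,260 in the crop): it unscrews with the tool at about 12 mm per turn. Releasing and turning back.

Emit:
arm_command --gripper '[4.9, 5.4, 6.2, 6.2, 6.2]' --slide '[[0, 0, 0], [0, 0, 0], [0, 0, 0], [0, 0, 0], [0, 0, 0]]' --turn '[[0, 0, 0], [0, 0, 0], [0, 0, 0], [0, 0, 10], [0, 0, 20]]'

```text
clock: 7.38
position: [0.5131, -0.048, 0.1141]
tool_rot: [3.141, -0.0, -3.024]
force: [-0.8, -0.8, -0.3]
grip_width: 0.062
```

Emit:
arm_command --gripper '[6.2, 6.2, 6.2, 6.2, 6.2]' --slide '[[0, 0, 0], [0, 0, 0], [0, 0, 0], [0, 0, 0], [0, 0, 0]]' --turn '[[0, 0, 10], [0, 0, 20], [0, 0, 30], [0, 0, 40], [0, 0, 50]]'

```text
clock: 8.0
position: [0.5131, -0.0479, 0.1143]
tool_rot: [3.141, 0.0, 2.387]
force: [0.8, -0.2, 0.1]
grip_width: 0.0623
```

Emit:
arm_command --gripper '[6.2, 6.2, 6.2, 6.2, 6.2]' --slide '[[0, 0, 0], [0, 0, 0], [0, 0, 0], [0, 0, 0], [0, 0, 0]]' --turn '[[0, 0, 10], [0, 0, 20], [0, 0, 30], [0, 0, 40], [0, 0, 50]]'

```text
clock: 8.62
position: [0.5131, -0.0478, 0.1143]
tool_rot: [3.142, -0.0, 1.514]
force: [0.6, 0.5, -0.1]
grip_width: 0.0621
```

Emit:
arm_command --gripper '[6.2, 6.2, 6.2, 6.2, 6.2]' --slide '[[0, 0, 0], [0, 0, 0], [0, 0, 0], [0, 0, 0], [0, 0, 0]]' --turn '[[0, 0, 10], [0, 0, 20], [0, 0, 30], [0, 0, 40], [0, 0, 50]]'

```text
clock: 9.25
position: [0.5132, -0.0478, 0.1143]
tool_rot: [3.142, -0.0, 0.641]
force: [0.4, 0.9, 0.6]
grip_width: 0.0622
```

Emit:
arm_command --gripper '[6.2, 6.2, 6.2, 6.2]' --slide '[[0, 0, 0], [0, 0, 0], [0, 0, 0], [0, 0, 0]]' --turn '[[0, 0, 10], [0, 0, 20], [0, 0, 30], [0, 0, 30]]'

```text
clock: 9.75
position: [0.5132, -0.0477, 0.1143]
tool_rot: [3.141, -0.0, 0.125]
force: [-1.0, 0.4, 0.7]
grip_width: 0.0615
```

```bash
python3 -c "
from h import *
st();to(.5127,-.0480,.1137)"
```

```text
9.75 pos [ 0.5132 -0.0477  0.1143] rpy [179.98  -0.01   7.16] 
q [ 0.1732  0.5258 -0.2602  1.9779  0.2118  0.6634 -1.6668] F [-1.02  0.38  0.72] M [ 0.012 -0.052 -0.037] w 0.0615
slide [-0.0504  0.0261  0.0592] turn [ 0.0166 -0.0071 -0.    ]
```

Emit:
arm_command --gripper '[5.0, 4.8, 4.6, 4.4, 4.2]' --slide '[[-0.05, 0.03, 0.0], [-0.05, 0.03, 0.0], [-0.05, 0.03, -0.02], [-0.05, 0.03, -0.02], [-0.05, 0.03, -0.02]]' --turn '[[0, 0, 0], [0, 0, 0], [0, 0, 0], [0, 0, 0], [0, 0, 0]]' --force 20

```text
clock: 10.38
position: [0.5126, -0.0483, 0.1144]
tool_rot: [-3.142, 0.0, 0.124]
force: [-1.3, 2.1, 0.4]
grip_width: 0.0468
```

Emit:
arm_command --gripper '[4.0, 4.0]' --slide '[[0, 0, 0], [0, 0, 0]]' --turn '[[0, 0, 0], [0, 0, 0]]'

```text
clock: 10.62
position: [0.5126, -0.0483, 0.1144]
tool_rot: [-3.142, 0.0, 0.124]
force: [-1.1, 1.1, 0.5]
grip_width: 0.0466
```

```bash
python3 -c "
from h import *
st()"
```

```text
10.62 pos [ 0.5126 -0.0483  0.1144] rpy [-180.      0.01    7.12] 
q [ 0.1751  0.5252 -0.2609  1.9789  0.2116  0.6633 -1.6661] F [-1.06  1.1   0.47] M [0.314 0.354 0.032] w 0.0466
```

Emit:
arm_command --gripper '[4.0, 4.0, 4.0, 4.0, 4.0]' --slide '[[0, 0, -0.02], [0, 0, -0.05], [0, 0, -0.09], [0, 0, -0.12], [0, 0, -0.15]]' --turn '[[0, 0, -10], [0, 0, -20], [0, 0, -30], [0, 0, -40], [0, 0, -50]]'

```text
clock: 11.25
position: [0.5129, -0.0486, 0.116]
tool_rot: [3.141, -0.0, 1.002]
force: [0.6, 0.0, 0.3]
grip_width: 0.0468
```

```bash
python3 -c "
from h import *
st()"
```

```text
11.25 pos [ 0.5129 -0.0486  0.116 ] rpy [179.96  -0.01  57.43] 
q [ 0.3472  0.5524 -0.4928  1.9687  0.3897  0.7132 -0.9511] F [0.57 0.05 0.29] M [-0.092 -0.042 -0.042] w 0.0468
```

Emit:
arm_command --gripper '[4.0, 4.0, 4.0, 4.0, 4.0]' --slide '[[0, 0, -0.03], [0, 0, -0.06], [0, 0, -0.1], [0, 0, -0.13], [0, 0, -0.16]]' --turn '[[0, 0, -10], [0, 0, -20], [0, 0, -30], [0, 0, -40], [0, 0, -50]]'

```text
clock: 11.88
position: [0.513, -0.0486, 0.1176]
tool_rot: [3.141, 0.0, 1.875]
force: [0.9, -0.8, 0.4]
grip_width: 0.0473
```

```bash
python3 -c "
from h import *
st()"
```

```text
11.88 pos [ 0.513  -0.0486  0.1176] rpy [179.97   0.03 107.42] 
q [ 0.505   0.6012 -0.7156  1.9598  0.5538  0.7841 -0.2253] F [ 0.87 -0.81  0.36] M [-0.208 -0.118 -0.045] w 0.0473
```

Emit:
arm_command --gripper '[4.0, 4.0, 4.0, 4.0, 4.0]' --slide '[[0, 0, -0.03], [0, 0, -0.06], [0, 0, -0.1], [0, 0, -0.13], [0, 0, -0.15]]' --turn '[[0, 0, -10], [0, 0, -20], [0, 0, -30], [0, 0, -40], [0, 0, -47]]'

```text
clock: 12.5
position: [0.5131, -0.0486, 0.1191]
tool_rot: [3.141, 0.001, 2.694]
force: [0.2, 0.3, 2.2]
grip_width: 0.0467
```

```bash
python3 -c "
from h import *
st()"
```

```text
12.5 pos [ 0.5131 -0.0486  0.1191] rpy [179.98   0.04 154.37] 
q [ 0.6346  0.6682 -0.9141  1.9528  0.6965  0.871   0.4698] F [0.21 0.31 2.23] M [-0.031 -0.112  0.024] w 0.0467
```

Emit:
arm_command --gripper '[4.0, 4.0, 4.0, 4.0]' --slide '[[0, 0, -0.03], [0, 0, -0.07], [0, 0, -0.09], [0, 0, -0.09]]' --turn '[[0, 0, -9], [0, 0, -18], [0, 0, -24], [0, 0, -24]]'

```text
clock: 13.0
position: [0.5129, -0.0484, 0.1199]
tool_rot: [3.141, 0.0, 3.108]
force: [1.0, 0.4, 2.1]
grip_width: 0.0466
```

```bash
python3 -c "
from h import *
st()"
```

```text
13.0 pos [ 0.5129 -0.0484  0.1199] rpy [179.98   0.02 178.06] 
q [ 0.6911  0.7095 -1.0089  1.9499  0.7631  0.9228  0.8266] F [1.02 0.41 2.14] M [ 0.012 -0.069  0.039] w 0.0466
```

Emit:
arm_command --gripper '[4.0, 4.0, 4.0]' --slide '[[0, 0, -0.05], [0, 0, -0.1], [0, 0, -0.1]]' --turn '[[0, 0, 0], [0, 0, 0], [0, 0, 0]]'

```text
clock: 13.38
position: [0.5126, -0.0484, 0.1208]
tool_rot: [-3.141, -0.0, 3.108]
force: [2.7, -0.9, -6.5]
grip_width: 0.0467
```

```bash
python3 -c "
from h import *
st()"
```

```text
13.38 pos [ 0.5126 -0.0484  0.1208] rpy [-179.99   -0.    178.07] 
q [ 0.6913  0.7078 -1.0096  1.9497  0.7612  0.9244  0.8278] F [ 2.67 -0.94 -6.53] M [-0.147 -0.682 -0.021] w 0.0467
```

Blocked: 6.5 N pull after 1 mm, so the thread still holds at about 396°. Easing back and turning on in small steps.

Emit:
arm_command --gripper '[4.0, 4.0, 4.0]' --slide '[[0, 0, 0.07], [0, 0, 0.04], [0, 0, 0.04]]' --turn '[[0, 0, 0], [0, 0, -9], [0, 0, -9]]'

```text
clock: 13.75
position: [0.5125, -0.0482, 0.1205]
tool_rot: [3.141, -0.0, -3.018]
force: [-0.3, -0.6, 0.4]
grip_width: 0.0467
```

```bash
python3 -c "
from h import *
st()"
```

```text
13.75 pos [ 0.5125 -0.0482  0.1205] rpy [ 179.98   -0.01 -172.92] 
q [ 0.7108  0.7259 -1.0443  1.9491  0.7867  0.9444  0.9635] F [-0.25 -0.57  0.43] M [-0.043 -0.015  0.072] w 0.0467
```

Emit:
arm_command --gripper '[4.0, 4.0, 4.0, 4.0]' --slide '[[0, 0, -0.03], [0, 0, -0.03], [0, 0, -0.09], [0, 0, -0.09]]' --turn '[[0, 0, -9], [0, 0, -9], [0, 0, -9], [0, 0, -9]]'

```text
clock: 14.25
position: [0.5126, -0.0482, 0.1214]
tool_rot: [-3.142, -0.0, -2.863]
force: [0.4, -0.7, -2.7]
grip_width: 0.0466
```

```bash
python3 -c "
from h import *
st()"
```

```text
14.25 pos [ 0.5126 -0.0482  0.1214] rpy [-180.     -0.01 -164.04] 
q [ 0.729   0.7418 -1.0779  1.9478  0.809   0.9661  1.0997] F [ 0.4  -0.72 -2.71] M [ 0.013  0.012 -0.038] w 0.0466
```

Emit:
arm_command --gripper '[4.0, 4.0, 4.0, 4.0]' --slide '[[0, 0, 0.02], [0, 0, 0.02], [0, 0, -0.05], [0, 0, -0.05]]' --turn '[[0, 0, -9], [0, 0, -9], [0, 0, -9], [0, 0, -9]]'

```text
clock: 14.75
position: [0.5126, -0.0483, 0.1218]
tool_rot: [-3.142, -0.0, -2.706]
force: [0.6, 0.8, -4.0]
grip_width: 0.0468
```

```bash
python3 -c "
from h import *
st()"
```

```text
14.75 pos [ 0.5126 -0.0483  0.1218] rpy [-180.     -0.01 -155.01] 
q [ 0.7467  0.7596 -1.1113  1.9467  0.8319  0.9882  1.2383] F [ 0.57  0.82 -3.97] M [-0.044 -0.13   0.018] w 0.0468
```

Emit:
arm_command --gripper '[4.0, 4.0, 4.0, 4.0]' --slide '[[0, 0, 0.03], [0, 0, 0.02], [0, 0, -0.05], [0, 0, -0.05]]' --turn '[[0, 0, -8], [0, 0, -8], [0, 0, -8], [0, 0, -8]]'

```text
clock: 15.25
position: [0.5126, -0.0484, 0.1224]
tool_rot: [-3.141, -0.0, -2.566]
force: [-0.3, -0.8, 0.1]
grip_width: 0.0469
```

```bash
python3 -c "
from h import *
st()"
```

```text
15.25 pos [ 0.5126 -0.0484  0.1224] rpy [-179.99   -0.02 -147.01] 
q [ 0.7617  0.7756 -1.1404  1.9457  0.8514  1.0086  1.3621] F [-0.29 -0.78  0.07] M [-0.283  0.041  0.054] w 0.0469
```

The pull vanished at about 431°. I'll probe by lifting without turning.

Emit:
arm_command --gripper '[4.0, 4.0, 4.0]' --slide '[[0, 0, -0.04], [0, 0, -0.08], [0, 0, -0.08]]' --turn '[[0, 0, 0], [0, 0, 0], [0, 0, 0]]'

```text
clock: 15.62
position: [0.5125, -0.0485, 0.1232]
tool_rot: [-3.141, -0.0, -2.564]
force: [-2.3, -3.4, 1.1]
grip_width: 0.0469
```

```bash
python3 -c "
from h import *
st()"
```

```text
15.62 pos [ 0.5125 -0.0485  0.1232] rpy [-179.99   -0.03 -146.91] 
q [ 0.7627  0.7748 -1.1419  1.9453  0.8503  1.0102  1.3647] F [-2.35 -3.44  1.11] M [-0.615  0.424  0.047] w 0.0469
```

Emit:
arm_command --gripper '[4.0, 4.0, 4.0]' --slide '[[0.04, -0.02, 0], [0.05, -0.02, -0.08], [0.05, -0.02, -0.08]]' --turn '[[0, 0, 0], [0, 0, 0], [0, 0, 0]]'

```text
clock: 16.0
position: [0.5125, -0.0486, 0.1243]
tool_rot: [-3.142, 0.0, -2.564]
force: [-1.6, -1.8, 4.5]
grip_width: 0.0471
```

```bash
python3 -c "
from h import *
st()"
```

```text
16.0 pos [ 0.5125 -0.0486  0.1243] rpy [-179.99    0.03 -146.88] 
q [ 0.7645  0.7734 -1.1437  1.9451  0.8488  1.0107  1.3665] F [-1.63 -1.83  4.48] M [-0.323  0.301  0.   ] w 0.0471
```

Fz is now +4.5 N from the spring, so the cap is free. Lifting straight up, slowly.

Emit:
arm_command --gripper '[4.0, 4.0, 4.0, 4.0]' --slide '[[0.03, 0, -0.1], [0.03, 0, -0.25], [0.03, 0, -0.4], [0.03, 0, -0.4]]' --turn '[[0, 0, 0], [0, 0, 0], [0, 0, 0], [0, 0, 0]]' --force 30

```text
clock: 16.5
position: [0.5122, -0.0488, 0.1281]
tool_rot: [3.142, 0.0, -2.564]
force: [0.4, 0.1, 0.9]
grip_width: 0.0464
```

```bash
python3 -c "
from h import *
st()"
```

```text
16.5 pos [ 0.5122 -0.0488  0.1281] rpy [ 180.      0.01 -146.88] 
q [ 0.7687  0.7682 -1.1492  1.9431  0.8416  1.0161  1.3719] F [0.37 0.11 0.91] M [ 0.189 -0.145 -0.041] w 0.0464
```

Emit:
arm_command --gripper '[4.0, 4.0, 4.0, 4.0, 4.0]' --slide '[[0, 0, -0.6], [0, 0, -1.3], [0, 0, -2.0], [0, 0, -2.7], [0, 0, -3.4]]' --turn '[[0, 0, 0], [0, 0, 0], [0, 0, 0], [0, 0, 0], [0, 0, 0]]'

```text
clock: 17.12
position: [0.5121, -0.0489, 0.1625]
tool_rot: [-3.142, 0.0, -2.564]
force: [-0.4, -0.2, -1.2]
grip_width: 0.0468
```

Emit:
arm_command --gripper '[4.0, 4.0, 4.0, 4.0]' --slide '[[0, 0, -1], [0, 0, -2.5], [0, 0, -4], [0, 0, -4]]' --turn '[[0, 0, 0], [0, 0, 0], [0, 0, 0], [0, 0, 0]]'

```text
clock: 17.62
position: [0.5126, -0.0489, 0.2032]
tool_rot: [-3.14, 0.001, -2.564]
force: [0.1, 0.3, -0.4]
grip_width: 0.0467
```

```bash
python3 -c "
from h import *
import cv2
st();to(.4745,-.324,.2)
s=vision.grab_frame('side')
cv2.imwrite('pics/g3.png',cv2.resize(s[110:250,220:360],(560,560),interpolation=2))"
```

```text
17.62 pos [ 0.5126 -0.0489  0.2032] rpy [-179.93    0.07 -146.9 ] 
q [ 0.8343  0.6774 -1.2452  1.8787  0.718   1.1283  1.464 ] F [ 0.07  0.34 -0.4 ] M [ 0.062  0.031 -0.039] w 0.0467
slide [ 18.2161 -20.966    0.3231] turn [-0.0691  0.0714 -0.    ]
```

View pics/g3.png

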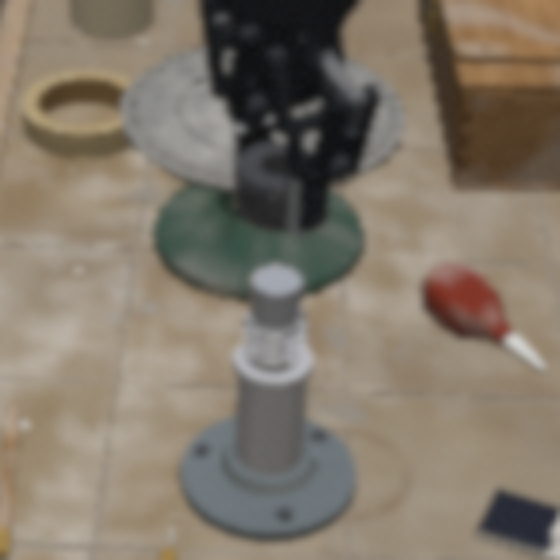

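The cap is off: ejector risen at (275,280 in the crop), and the cap held in the gripper above it. Carrying it to the stand and unwinding the wrist on the way.

Emit:
arm_command --gripper '[4.0, 4.0, 4.0, 4.0, 4.0]' --slide '[[3, -3.5, 0], [6.5, -7.5, 0], [10, -11.5, 0], [13.5, -15.5, 0], [16, -18.5, 0]]' --turn '[[0, 0, 10], [0, 0, 20], [0, 0, 30], [0, 0, 40], [0, 0, 50]]'

```text
clock: 18.3
position: [0.4781, -0.2937, 0.2014]
tool_rot: [-3.141, -0.001, 2.839]
force: [0.5, 0.3, -1.5]
grip_width: 0.0466
```

Emit:
arm_command --gripper '[4.0, 4.0, 4.0, 4.0, 4.0]' --slide '[[0, 0, 0], [0, 0, 0], [0, 0, 0], [0, 0, 0], [0, 0, 0]]' --turn '[[0, 0, 10], [0, 0, 20], [0, 0, 30], [0, 0, 40], [0, 0, 50]]'

```text
clock: 18.92
position: [0.4789, -0.2912, 0.2014]
tool_rot: [-3.141, -0.001, 1.969]
force: [1.0, 0.3, -2.0]
grip_width: 0.0463
```

```bash
python3 -c "
from h import *
st();to(.4745,-.324,.1)"
```

```text
18.93 pos [ 0.4789 -0.2912  0.2014] rpy [-179.97   -0.04  112.79] 
q [ 1.0177  0.5686 -0.8214  1.7737  0.4827  1.014   0.409 ] F [ 0.97  0.3  -1.96] M [ 0.032 -0.058  0.006] w 0.0463
slide [-2.8639 -1.6673 10.1433] turn [-0.0326 -0.0358  0.    ]
```

Emit:
arm_command --gripper '[4.0, 4.0, 4.0, 4.0, 4.0]' --slide '[[-1.5, -0.9, 3], [-2.9, -1.7, 6], [-2.9, -1.7, 9], [-2.9, -1.7, 10.1], [-2.9, -1.7, 10.1]]' --turn '[[0, 0, 0], [0, 0, 0], [0, 0, 0], [0, 0, 0], [0, 0, 0]]'

```text
clock: 19.55
position: [0.4749, -0.3242, 0.1008]
tool_rot: [-3.141, -0.001, 1.975]
force: [-0.1, 1.2, -0.6]
grip_width: 0.047
```

```bash
python3 -c "
from h import *
import cv2
st();to(.4745,-.324,.1)
s=vision.grab_frame('side');t=vision.grab_frame('top')
for z in(.129,.101,.069,.028):print(z,proj('side',[.4745,-.324,z])-[215,240],proj('top',[.4745,-.324,z])-[340,180])
cv2.imwrite('pics/g4.png',np.hstack([cv2.resize(s[240:340,215:315],(400,400),interpolation=2),cv2.resize(t[180:280,340:440],(400,400),interpolation=2)]))"
```

```text
19.55 pos [ 0.4749 -0.3242  0.1008] rpy [-179.98   -0.05  113.15] 
q [ 0.9969  0.7144 -0.7297  1.8123  0.6151  0.8575  0.3732] F [-0.06  1.17 -0.59] M [ 0.089 -0.019  0.051] w 0.047
slide [ 0.0296 -0.0284  0.0763] turn [-0.0192 -0.054   0.    ]
0.129 [48.2824 43.1164] [59.8204 43.6069]
0.101 [48.3402 52.9441] [55.9905 44.246 ]
0.069 [48.403  63.6126] [51.9179 44.9257]
0.028 [48.4788 76.4755] [47.1211 45.7262]
```

View pics/g4.png

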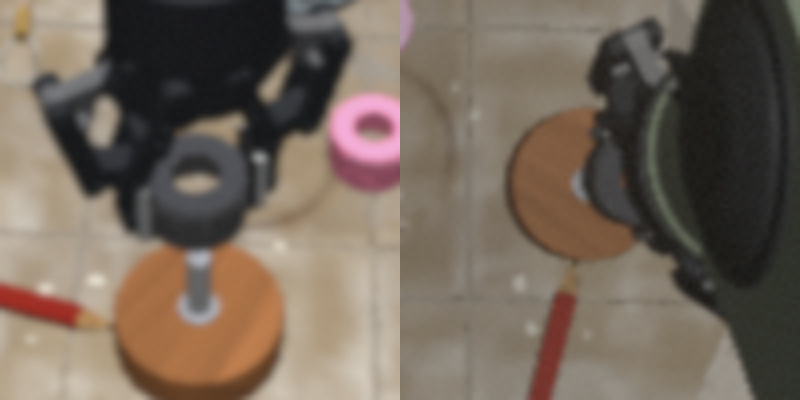

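The cap hangs above the post, its hole at (195,180) nearly in line with the post at (200,260); within the 5 mm slack. Lowering with force watched.

Emit:
arm_command --gripper '[4.0, 4.0, 4.0, 4.0, 4.0]' --slide '[[0, 0, 1.2], [0, 0, 2.4], [0, 0, 3.6], [0, 0, 4.8], [0, 0, 4.8]]' --turn '[[0, 0, 0], [0, 0, 0], [0, 0, 0], [0, 0, 0], [0, 0, 0]]'

```text
clock: 20.27
position: [0.4745, -0.3242, 0.0519]
tool_rot: [-3.141, -0.001, 1.975]
force: [0.7, -0.7, -0.5]
grip_width: 0.0466
```

```bash
python3 -c "
from h import *
import cv2
st()
s=vision.grab_frame('side')
cv2.imwrite('pics/g5.png',cv2.resize(s[240:360,205:325],(480,480),interpolation=2))"
```

```text
20.27 pos [ 0.4745 -0.3242  0.0519] rpy [-179.96   -0.08  113.13] 
q [ 0.9628  0.781  -0.6788  1.8334  0.6811  0.7775  0.3217] F [ 0.68 -0.71 -0.47] M [ 0.005 -0.044 -0.01 ] w 0.0466
```

View pics/g5.png

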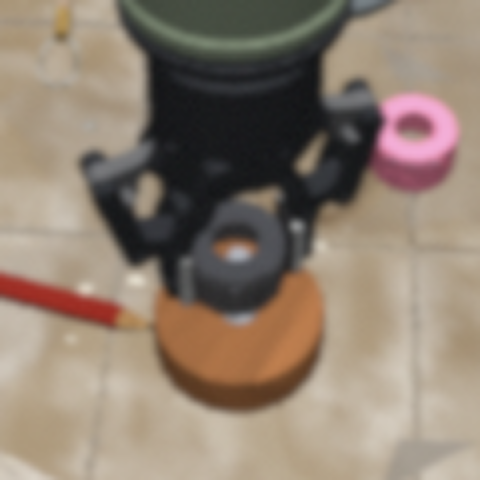

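The post top shows inside the hole at (238,253). Lowering further.

Emit:
arm_command --gripper '[4.0, 4.0, 4.0, 4.0]' --slide '[[0, 0, 0.7], [0, 0, 1.3], [0, 0, 1.8], [0, 0, 1.8]]' --turn '[[0, 0, 0], [0, 0, 0], [0, 0, 0], [0, 0, 0]]'

```text
clock: 20.82
position: [0.4748, -0.3244, 0.0346]
tool_rot: [-3.141, -0.001, 1.974]
force: [-0.0, 0.6, -0.4]
grip_width: 0.0463
```

```bash
python3 -c "
from h import *
st()"
```

```text
20.82 pos [ 0.4748 -0.3244  0.0346] rpy [-179.99   -0.03  113.12] 
q [ 0.9498  0.8054 -0.6592  1.8381  0.7057  0.7488  0.3024] F [-0.02  0.6  -0.41] M [-0.023 -0.024  0.005] w 0.0463
```

Emit:
arm_command --gripper '[4.0, 4.0, 4.0, 4.0]' --slide '[[0, 0, 0.15], [0, 0, 0.3], [0, 0, 0.45], [0, 0, 0.45]]' --turn '[[0, 0, 0], [0, 0, 0], [0, 0, 0], [0, 0, 0]]'

```text
clock: 21.32
position: [0.4749, -0.3246, 0.0304]
tool_rot: [-3.142, -0.0, 1.974]
force: [-0.6, -0.2, -1.5]
grip_width: 0.0466
```

```bash
python3 -c "
from h import *
st()"
```

```text
21.32 pos [ 0.4749 -0.3246  0.0304] rpy [-180.     -0.01  113.12] 
q [ 0.9466  0.8113 -0.6543  1.8391  0.7119  0.7417  0.2976] F [-0.61 -0.17 -1.55] M [ 0.031  0.024 -0.008] w 0.0466
```

Emit:
arm_command --gripper '[4.0, 4.0, 4.0]' --slide '[[0, 0, 0.1], [0, 0, 0.2], [0, 0, 0.2]]' --turn '[[0, 0, 0], [0, 0, 0], [0, 0, 0]]'

```text
clock: 21.7
position: [0.4749, -0.3246, 0.0284]
tool_rot: [-3.142, -0.0, 1.974]
force: [-0.5, -0.8, -0.2]
grip_width: 0.0464
```

```bash
python3 -c "
from h import *
st()"
```

```text
21.7 pos [ 0.4749 -0.3246  0.0284] rpy [-180.     -0.01  113.12] 
q [ 0.9451  0.8142 -0.652   1.8395  0.7146  0.7386  0.2954] F [-0.52 -0.84 -0.16] M [ 0.006 -0.028 -0.042] w 0.0464
```

Emit:
arm_command --gripper '[4.0, 4.0, 4.0]' --slide '[[0, 0, 0.08], [0, 0, 0.15], [0, 0, 0.15]]' --turn '[[0, 0, 0], [0, 0, 0], [0, 0, 0]]'

```text
clock: 22.08
position: [0.4749, -0.3246, 0.0269]
tool_rot: [-3.142, -0.0, 1.974]
force: [-0.1, 0.6, -1.0]
grip_width: 0.0467
```

```bash
python3 -c "
from h import *
st()"
```

```text
22.07 pos [ 0.4749 -0.3246  0.0269] rpy [-180.     -0.    113.12] 
q [ 0.9439  0.8163 -0.6503  1.8398  0.7167  0.7362  0.2938] F [-0.15  0.62 -1.  ] M [ 0.033 -0.02  -0.023] w 0.0467
```

Emit:
arm_command --gripper '[4.0, 4.0, 4.0]' --slide '[[0, 0, 0.06], [0, 0, 0.12], [0, 0, 0.12]]' --turn '[[0, 0, 0], [0, 0, 0], [0, 0, 0]]'

```text
clock: 22.45
position: [0.475, -0.3246, 0.0261]
tool_rot: [-3.142, 0.0, 1.974]
force: [-1.1, 1.6, 4.8]
grip_width: 0.0467
```

```bash
python3 -c "
from h import *
st()"
```

```text
22.45 pos [ 0.475  -0.3246  0.0261] rpy [-179.99    0.01  113.12] 
q [ 0.943   0.8175 -0.6492  1.84    0.7182  0.7347  0.2924] F [-1.11  1.65  4.83] M [ 0.168  0.491 -0.01 ] w 0.0467
```

Contact at TCP z = 0.0261 (predicted ≈ 0.027) with 4.8 N: the cap rests on the disc. Releasing and rising.

Emit:
arm_command --gripper '[4.8, 5.2, 6.0, 6.8, 6.8]' --slide '[[0, 0, -0.03], [0, 0, -0.03], [0, 0, -0.03], [0, 0, -0.03], [0, 0, -0.03]]' --turn '[[0, 0, 0], [0, 0, 0], [0, 0, 0], [0, 0, 0], [0, 0, 0]]'

```text
clock: 23.08
position: [0.4749, -0.3246, 0.0261]
tool_rot: [3.142, -0.0, 1.974]
force: [-0.7, 0.1, 0.3]
grip_width: 0.068
```

Emit:
arm_command --gripper '[6.8, 6.8, 6.8, 6.8, 6.8]' --slide '[[0, 0, -1], [0, 0, -3], [0, 0, -6], [0, 0, -10], [0, 0, -15]]' --turn '[[0, 0, 0], [0, 0, 0], [0, 0, 0], [0, 0, 0], [0, 0, 0]]'

```text
clock: 23.7
position: [0.4746, -0.3242, 0.1784]
tool_rot: [3.142, -0.0, 1.975]
force: [0.2, 0.0, 0.1]
grip_width: 0.0683
```

Emit:
arm_command --gripper '[6.8, 6.8, 6.8, 6.8, 6.8]' --slide '[[2, 4, -3], [4, 8, -3], [6, 12, -3], [6, 12, -3], [6, 12, -3]]' --turn '[[0, 0, 0], [0, 0, 0], [0, 0, 0], [0, 0, 0], [0, 0, 0]]'

```text
clock: 24.32
position: [0.5615, -0.2225, 0.207]
tool_rot: [3.141, 0.001, 1.975]
force: [-0.2, -0.2, -0.5]
grip_width: 0.0679
```

```bash
python3 -c "
from h import *
import cv2
st()
s=vision.grab_frame('side');t=vision.grab_frame('top')
cv2.imwrite('pics/g6.png',np.hstack([cv2.resize(s[250:350,215:315],(400,400),interpolation=2),cv2.resize(t[180:280,340:440],(400,400),interpolation=2)]))"
```

```text
24.32 pos [ 0.5615 -0.2225  0.207 ] rpy [179.99   0.03 113.13] 
q [ 0.8145  0.6273 -0.8086  1.6544  0.5029  1.0796  0.2612] F [-0.15 -0.22 -0.52] M [-0.045  0.002 -0.025] w 0.0679
```

View pics/g6.png

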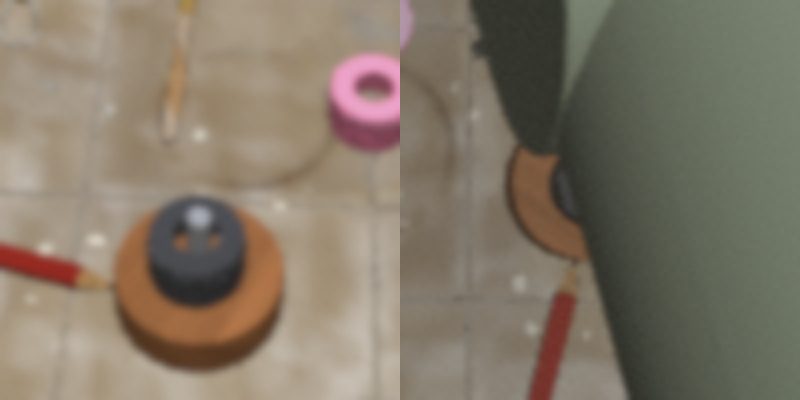

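The side view shows the cap level on the disc with the post through its hole (198,235), nothing displaced and the gripper clear.

```bash
python3 -c "
from workcell import job_done
print(job_done())"
```

```text
the job is handed in; nothing more can be done
None
```

The cap is off the extruder and parked open side down over the stand's post, and the job is handed in at about 24 s on the clock.

- **Unscrewing:** I turned the cap anticlockwise through about 431° in two grasps (225° and 206°), letting the tool rise about 12 mm per turn. Pull tests from about 396° on showed the thread still holding. It let go at about 431°, and I turned no further. The spring then pushed up with about 4.5 N, and I kept hold and lifted straight off.
- **Forces:** The readings I took between moves never exceeded the 8 N limit. The highest was 6.5 N upward (about 7 N in all), in the first pull test. Sideways it was at most about 4 N, and I did not record forces during the moves.
- **Parking:** I lowered the cap over the post and felt contact at tool height 26 mm, where I expected about 27 mm, with 4.8 N.
- **Last checks:** The final side view shows the cap sitting flat on the disc with the post through its hole. The pencil, needle tool and pink look-alike in that view look undisturbed. The gripper is well clear and its force reading is near zero. The top camera was mostly blocked by the arm, so it could not confirm the cap's position. I did not look at the slip trailer or glaze pot again at the end, but the arm never worked near them.

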